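Pin the canvas-shelf bracket to the easel mast

TASK

The sliding steel bracket on the easel mast sits a little out of line with the mast's hole beneath it. Take the tapered drift (the one with the plain straight handle) out of the pin rack and push it, point down, through the bracket's hole into the mast's hole until its flange is fully home on the bracket, so that the two holes are pulled into line, then let go and leave it standing there.

Things in the scene. Friction and masses are not known exactly. Their poses are not given: they have to be found in the camera images.
- drift_grip (a point): Tapered drift, 0.35 kg, upright: point on its axis near mid-handle; z up. Handle: dark wood, plain flat-topped cylinder 28 mm across, from 30 mm below the point to 20 above. Below it a steel flange 48 mm across, 8 thick, underside 38 mm below the point; then a steel shank: 22 mm straight, 31 across, then tapering over 48 mm to a rounded tip 5 to 10 mm across, 108 mm below the point.
- rack: Fixed plywood pin rack, origin on the bench under its middle; y along its row of three 36 mm holes 85 mm apart, x square to it. Top 85 mm high, 90 x 270 mm. The drift hangs by its flange in any one hole (lift 72 mm to clear). The other two pins are bystanders, not tapered, tops up to 62 mm above the rack: one has a ball knob 40 mm across, one a slim handle 14 mm across.
- mast_hole (a point): Centre of the hole, 36 mm across, in the top face (70 mm high) of the fixed easel mast, a light wooden beam 360 x 70 x 40 mm lying on two bearers. x along the mast, z up. It is the middle one of three holes, goes right through with 30 mm free below, and lies under the steel bracket. The other two, 120 mm to either side, are not used.
- bracket_hole (a point): Centre of the hole, 36 mm across, in the top face (82 mm high) of the dark steel bracket plate, 12 mm thick, 110 mm along the mast, 104 across. It slides only along the mast, 14 mm either way, with 5 N friction. Its hole starts 8 to 11 mm off the mast's. A wooden ledge rises 14 mm above it, 65 to 100 mm from the hole on the +x side. The drift's flange rests on the plate when home.
Not all that is in view belongs to the job. Leave any green or orange look-alike of the part that bears drift_grip alone.

How it is judged (in metres and radians):
At the end, for the whole second after the job is handed in: The drift stands upright within 10 degrees in both holes, released, its axis within 12 mm of the mast's hole and its flange within 6 mm of resting on the bracket plate, and the bracket's hole is within 6.5 mm of the mast's hole (z of drift_grip in the frame of mast_hole between 0.044 and 0.056 m and horizontal distance between drift_grip and mast_hole below 0.012 m and angle between drift_grip's own z axis and vertical below 0.175 rad and horizontal distance between bracket_hole and mast_hole below 0.0065 m); the robot touches nothing.
It also fails if it takes over 43 s, if anything falls off the work surface, if the arm or the gripper's body presses on something with over 40 N, if the wrist force passes 120 N, or if a joint passes its speed limit or range.

ROBOT

A 6-joint arm with a two-finger parallel gripper is mounted at the origin on the work surface. World frame = base frame: x ahead of the robot, y to its left, z up, the work surface at z = 0. Lengths are in m, angles in degrees, forces in N, time in s.
With the tool pointing down it reaches from about 0.4 to 0.825 m from the base axis. Payload 7 kg.
Tool frame: the origin (TCP) lies on the centre line of the jaws, within the pads' length; the fingertips stand 11 mm ahead of it and the grasp point (between the pads) lies 8 mm behind it; z points along the fingers, y is the line along which they close (so a half turn about z gives the same grasp; the last joint's range is limited). The gripper opens to 88 mm and grips with 3 to 60 N. Pads are 19 mm wide; open, the fingers measure 130 mm over their backs; the gripper's body (78 mm by 193 mm) begins 47 mm behind the grasp point.
Start: joints at [-48.237, 20.546, 0.682, 0, -70.136, -16.507], TCP at [0.288, -0.61, 0.238] pointing down, gripper open.
Joint ranges: [-176.03, 176.03], [-82.01, 121.73], [-58.28, 71.71], [-173.87, 95.51], [-174.79, -0.11], [-173.66, 173.66]. Speed limits (degrees/s): [136.94, 136.94, 172.46, 180, 180, 180].

INTERFACE

Orientations are given as [roll, pitch, yaw] about the fixed x, y, z axes, in that order (R = Rz(yaw) Ry(pitch) Rx(roll)).
In Python, from plant import r, capture, camera_model, job gives the robot as it stands.
- The arm moves only by the tool drive_tool, never from a script. Its argument "increments" is a list that holds one entry, the list of rows, each a list of 5 numbers: the gripper's target within -1 to 1 (fully open at 1, half-way at 0, shut at -1), then the shift along the tool's x, y, z scaled (see below), then the turn about the tool's z scaled (see below). In form: [[[gripper, tx, ty, tz, roll], ...]]. A call has 1 to 5 rows; each row is the pose to reach, as a shift and turn from the pose commanded when the call began, along the tool's axes at that moment, turning the shorter way round; what a row does not reach only later rows make up. The controller multiplies each number of a shift by 120 mm and each number of a turn by 360 degrees. A row lasts 1/8 s, in which the tool goes at most 62.5 mm and 10.7 degrees, less where a joint would pass 70% of its speed; a pose out of reach is approached as far as the arm can. A call with a number of a shift or a turn outside -1 to 1 is refused whole. A call with a gripper value outside its range is refused whole. The fingers move at their own pace and stop on an object; "squeeze" is the grip in N (left out, the last holds). Time passes only in rows, so rows that repeat a pose let the fingers close. It gives the time, the measured TCP pose, the force, the opening and the grip force at its end, in the units of the state.
- r.get_state(): the state, without advancing time (a new reading comes with each control period).
- capture(name): name is "scene" or "top" or "wrist"; returns the picture (480x640x3 uint8, red, green, blue); there is no depth.
- camera_model(name): a dict with "camera_matrix" (3x3 intrinsics, pixels), "rvec" (rotation vector, rad) and "tvec" (3), from world to camera coordinates, as OpenCV has them. Camera axes: x right, y down, z forward; pixel columns grow to the right and rows downward; lengths in m; the calibration is good to about 2 mm. The wrist camera is an equidistant fisheye: a pixel r from the principal point sees the ray r / f radians off the axis. A picture is of the moment at which its call begins: read the wrist's pose just before it. camera_model takes no time and is no camera call; for the wrist camera it gives the pose at the moment of the call.
- job.close_job(): hands the job in; it is judged then, once.
The state is a dict: "time_s": time; "joints": joint angles; "qd": joint speeds; "joint_torque": joint torques, N m; "tcp_pos": TCP position; "eef_rot": TCP orientation; "contact_force": force on the tool from outside, world axes, zero at the start; "moment": the same for the moment, N m; "gripper_width": finger opening in m; "gripper_force": force on a finger pad.
Only numpy, scipy, OpenCV 4.12 (cv2) and the standard library are available. Lean on these libraries where they do the work, as an engineer would, in place of code of your own. Each camera call takes 0.05 s, during which the arm holds its last target. There are 200 camera calls.

## Working session

There is one attempt and no reset: what is moved stays moved. The work goes in short steps, Python scripts to look and compute and a tool call to move; the robot and the scene stay as the last step left them, time stands still between calls to the robot, and variables do not carry over. Pictures are saved under pics/ and viewed, at most 10 in all, crops included, and the job is handed in when it is done.

Besides the shell and the picture viewer there is one more tool, called after "Emit:" as name([rows], argument=value, ...), one row to a line, values as JSON. drive_tool: Moves the arm, as the interface text tells. Its arguments: {"type":"object","properties":{"increments":{"type":"array"},"squeeze":{"type":"number"}},"required":["increments"]}

```bash
mkdir -p pics
cat > h.py <<'E'
import cv2,numpy as np
from plant import r,capture,camera_model,job
def snap(cam,name):
    m=camera_model(cam); im=capture(cam); cv2.imwrite(f'pics/{name}.png',im[:,:,::-1]); np.savez(f'pics/{name}.npz',K=m['camera_matrix'],rv=m['rvec'],tv=m['tvec']); return im
def ray(name,px,fish=False):
    d=np.load(f'pics/{name}.npz');K=d['K'];R=cv2.Rodrigues(d['rv'])[0];t=d['tv'].reshape(3)
    u=np.array([(px[0]-K[0,2])/K[0,0],(px[1]-K[1,2])/K[1,1]])
    if fish:
        th=np.hypot(*u);v=np.r_[u/max(th,1e-9)*np.sin(th),np.cos(th)]
    else: v=np.r_[u,1]
    return -R.T@t,R.T@v
def at(name,px,z,fish=False):
    c,v=ray(name,px,fish);return c+v*(z-c[2])/v[2]
E
python3 - <<'E'
from h import *
a=snap('top','top1');b=snap('scene','scene1')
for n in('top','scene'):
    m=camera_model(n);R=cv2.Rodrigues(np.array(m['rvec'],float))[0];print(n,m['camera_matrix'],-R.T@np.array(m['tvec']).reshape(3))
s=r.get_state();print(s['time_s'],s['tcp_pos'],s['eef_rot'],s['gripper_width'])
E
```

```text
top [[472.76212992   0.         323.38864889]
 [  0.         472.76212992 242.99535848]
 [  0.           0.           1.        ]] [0.3394342  0.08177702 1.03375763]
scene [[583.3434478    0.         321.97488198]
 [  0.         583.3434478  235.95531944]
 [  0.           0.           1.        ]] [1.18191253 0.31780719 0.79402908]
0.1 [ 0.2877715  -0.61010412  0.23667969] [ 1.79910878e+02 -8.80366756e-03 -1.54752526e+02] 0.08772160177201684
```

View pics/top1.png

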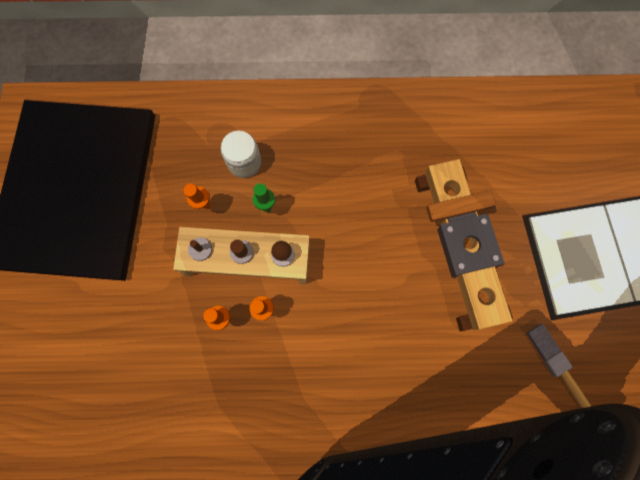

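View pics/scene1.png

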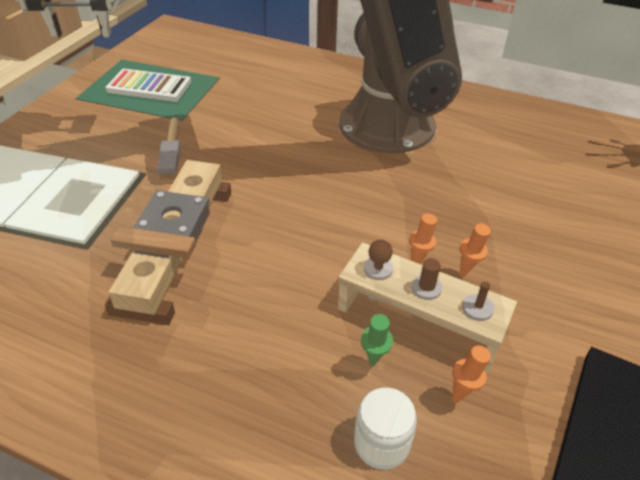

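The top view shows the rack at about (242,253). Its middle pin at (240,248) has the plain handle, so that is the drift; the ball knob is at (282,252) and the slim pin at (199,246). The bracket's hole is at about (472,243), with the ledge on the far side. I'll enlarge both areas.

Run:
```python
from h import *
t=cv2.imread('pics/top1.png');s=cv2.imread('pics/scene1.png')
f=lambda im,x,y,w,h,k:cv2.resize(im[y:y+h,x:x+w],None,fx=k,fy=k,interpolation=cv2.INTER_CUBIC)
a=f(t,215,225,80,60,5);b=f(t,425,200,80,60,5);b=f(t,432,203,80,80,5)[:300];c=f(s,400,245,80,60,5);d=f(s,130,180,80,60,5)
cv2.imwrite('pics/crop1.png',np.vstack([np.hstack([a,b]),np.hstack([c,d])]))
```

```text
(no output)
```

View pics/crop1.png

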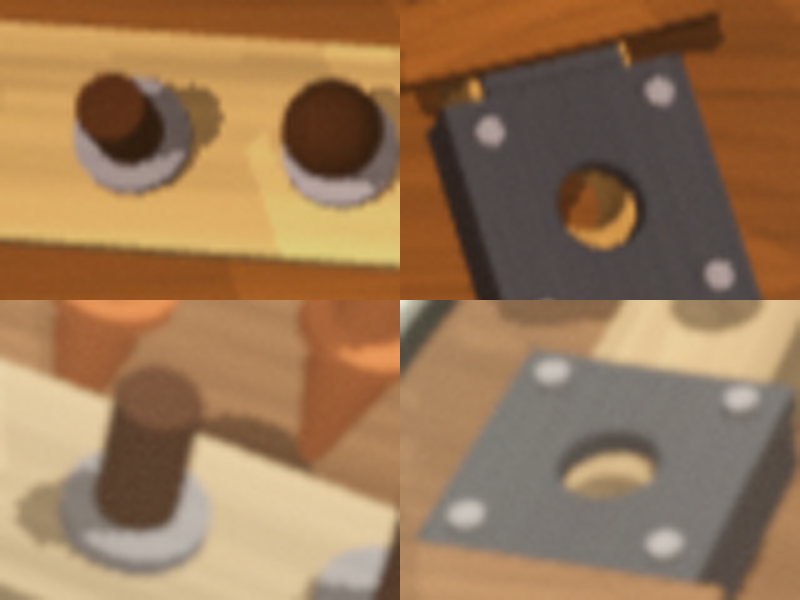

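Run:
```python
from h import *
p=lambda l,*a:print(l,at(*a).round(4))
p('flange top','top1',(241.4,251.8),.093);p('handle top','top1',(236.9,245.9),.143);p('handle scene','scene1',(431.3,264.9),.143)
p('bh top','top1',(471.4,244.2),.082);p('bh scene','scene1',(171.2,212.8),.082)
for q in((452,187),(487,296)):p('mast','top1',q,.07)
for q in((193,181),(145,268)):p('mast sc','scene1',q,.07)
for q in((199,250),(283,257)):p('rack pins','top1',q,.093)
```

```text
flange top [0.5459 0.2408 0.093 ]
handle top [0.5467 0.2413 0.143 ]
handle scene [0.5492 0.2447 0.143 ]
bh top [ 0.5568 -0.2327  0.082 ]
bh scene [ 0.5587 -0.2293  0.082 ]
mast [ 0.6868 -0.206   0.07  ]
mast [ 0.4505 -0.2589  0.07  ]
mast sc [ 0.452  -0.2522  0.07  ]
mast sc [ 0.6828 -0.2007  0.07  ]
rack pins [0.551  0.3271 0.093 ]
rack pins [0.5337 0.1562 0.093 ]
```

Emit:
drive_tool([
  [[1,-0.42,0.24,0,0],[1,-0.85,0.476,0,0],[1,-0.85,0.476,0,0]],
], squeeze=60)

```text
time_s: 0.48
tcp_pos: [0.3578, -0.5126, 0.2377]
eef_rot: [180.0, 0.0, -154.5]
contact_force: [0.3, -0.6, -0.4]
gripper_width: 0.0874
gripper_force: 0.0
```

Emit:
drive_tool([
  [[1,-0.42,0.24,0,0],[1,-0.85,0.476,0,0],[1,-0.85,0.476,0,0]],
])

```text
time_s: 0.85
tcp_pos: [0.4254, -0.4179, 0.2375]
eef_rot: [180.0, 0.0, -154.5]
contact_force: [0.4, -0.4, 0.2]
gripper_width: 0.0875
gripper_force: 0.0
```

Emit:
drive_tool([
  [[1,-0.42,0.24,0,0],[1,-0.85,0.476,0,0],[1,-0.85,0.476,0,0]],
])

```text
time_s: 1.23
tcp_pos: [0.4931, -0.3233, 0.2373]
eef_rot: [180.0, -0.0, -154.6]
contact_force: [0.0, -1.1, -0.3]
gripper_width: 0.0875
gripper_force: 0.0
```

Emit:
drive_tool([
  [[1,-0.42,0.24,0,0.018],[1,-0.85,0.476,0,0.035],[1,-0.85,0.476,0,0.035],[1,-0.85,0.476,0,0.035]],
])

```text
time_s: 1.72
tcp_pos: [0.5589, -0.2307, 0.2371]
eef_rot: [180.0, -0.1, -167.3]
contact_force: [-0.2, 0.6, 0.1]
gripper_width: 0.0876
gripper_force: 0.0
```

Run:
```python
from h import *
a=snap('wrist','w1');m=camera_model('wrist');R=cv2.Rodrigues(np.array(m['rvec'],float))[0]
print(m['camera_matrix'],-R.T@np.array(m['tvec']).reshape(3),R[2])
s=r.get_state();print(s['time_s'],s['tcp_pos'],s['eef_rot'],s['joints'])
```

```text
[[371.64829954   0.         319.45723971]
 [  0.         371.64829954 240.97821446]
 [  0.           0.           1.        ]] [ 0.48175932 -0.24873112  0.3857177 ] [ 0.28400115  0.06480116 -0.95663167]
1.775 [ 0.55869355 -0.23107279  0.23725743] [ 1.79991397e+02 -4.86786691e-02 -1.67378285e+02] [-3.97014178e+00  1.40138506e+01 -8.59365008e+00  6.12364774e-03
 -6.74416080e+01 -7.34104982e+01]
```

View pics/w1.png

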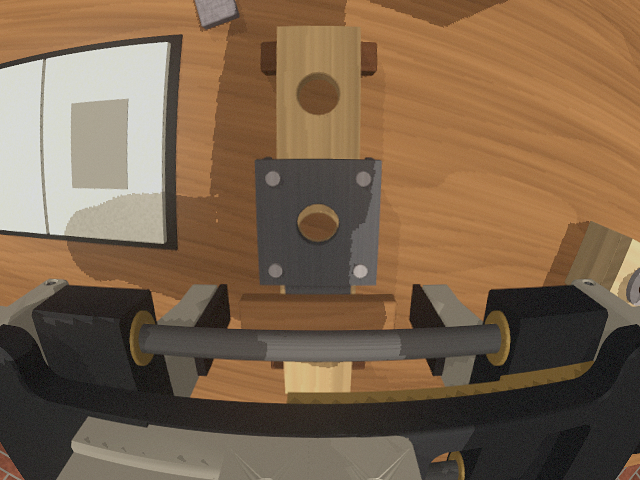

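The wrist view shows the bracket's hole at (318.5,223), the mast's outer (-x) hole at (318,94), and the ledge at row 310 on the +x side.

Run:
```python
from h import *
im=cv2.imread('pics/w1.png')
b=at('w1',(318.5,222.8),.082,True);o=at('w1',(318,94),.07,True)
print('bh',b,'outer',o)
# mast direction from edges
for row in (50,150):
  l,rr=(at('w1',(x,row),.07,True) for x in (277,360.5)); print(l,rr,(l+rr)/2)
# corners of bracket plate
for q in((258,160),(382,160),(258,283.5),(379,284)):print(at('w1',q,.082,True))
f=lambda x,y,w,h,k:cv2.resize(im[y:y+h,x:x+w],None,fx=k,fy=k,interpolation=cv2.INTER_CUBIC)
cv2.imwrite('pics/crop2.png',np.hstack([f(285,65,66,60,6),f(285,190,66,60,6)]))
```

```text
bh [ 0.55664236 -0.23212795  0.082     ] outer [ 0.4513031  -0.25629795  0.07      ]
[ 0.42072839 -0.29832021  0.07      ] [ 0.40540255 -0.23025969  0.07      ] [ 0.41306547 -0.26428995  0.07      ]
[ 0.50511166 -0.27970296  0.07      ] [ 0.48960373 -0.21085345  0.07      ] [ 0.4973577  -0.24527821  0.07      ]
[ 0.51544823 -0.29225238  0.082     ]
[ 0.49305048 -0.19304579  0.082     ]
[ 0.62308083 -0.2728273   0.082     ]
[ 0.59969204 -0.16681496  0.082     ]
```

View pics/crop2.png

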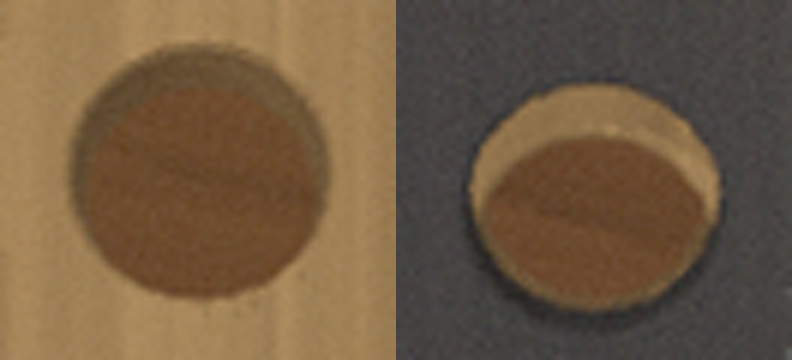

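The offset is about 10 mm: the bracket hole is near (0.558,-0.232) and the mast hole near (0.568,-0.230). Next I go over the drift.

Emit:
drive_tool([
  [[1,-0.1,0.48,0,0],[1,-0.193,0.967,0,0]],
])

```text
time_s: 2.02
tcp_pos: [0.5559, -0.1126, 0.2374]
eef_rot: [-180.0, -0.0, -167.6]
contact_force: [1.2, -0.0, -0.1]
gripper_width: 0.0877
gripper_force: 0.0
```

Emit:
drive_tool([
  [[1,-0.1,0.48,0,0],[1,-0.193,0.967,0,0]],
])

```text
time_s: 2.28
tcp_pos: [0.5534, 0.0067, 0.2379]
eef_rot: [-180.0, 0.0, -167.5]
contact_force: [1.4, -0.2, -0.3]
gripper_width: 0.088
gripper_force: 0.0
```

Emit:
drive_tool([
  [[1,-0.1,0.48,0,0],[1,-0.193,0.967,0,0]],
])

```text
time_s: 2.52
tcp_pos: [0.5509, 0.1252, 0.238]
eef_rot: [180.0, 0.0, -167.4]
contact_force: [0.6, 0.1, 0.1]
gripper_width: 0.0876
gripper_force: 0.0
```

Emit:
drive_tool([
  [[1,-0.05,0.25,0,-0.028],[1,-0.1,0.5,0,-0.056],[1,-0.15,0.75,0,-0.084],[1,-0.193,0.967,0,-0.112],[1,-0.193,0.967,0,-0.14]],
])

```text
time_s: 3.15
tcp_pos: [0.5486, 0.2432, 0.2374]
eef_rot: [180.0, -0.0, -116.6]
contact_force: [-0.9, -0.1, -0.7]
gripper_width: 0.0877
gripper_force: 0.0
```

Emit:
drive_tool([
  [[1,0,0,0,-0.03],[1,0,0,0,-0.059],[1,0,0,0,-0.059],[1,0,0,0,-0.059]],
])

```text
time_s: 3.65
tcp_pos: [0.5485, 0.2424, 0.2376]
eef_rot: [180.0, 0.0, -96.0]
contact_force: [0.7, 1.0, -0.1]
gripper_width: 0.0875
gripper_force: 0.0
```

Run:
```python
from h import *
a=snap('wrist','w2')
s=r.get_state();print(s['time_s'],s['tcp_pos'],s['eef_rot'],s['joints'])
```

```text
3.7 [0.54842828 0.24265086 0.23764041] [-1.79997928e+02  1.15949978e-03 -9.59518397e+01] [ 4.25194816e+01  1.35130825e+01 -9.20846446e+00  8.48272013e-04
 -6.72762112e+01 -4.84716490e+01]
```

View pics/w2.png

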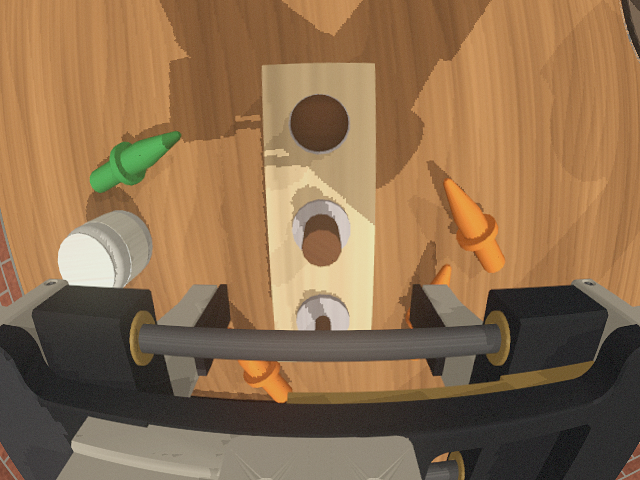

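The wrist view shows the drift's handle top at (322,247), with its flange at (321,228), centred between the fingers and clear of the orange and green parts.

Run:
```python
from h import *
print(at('w2',(322,247),.143,True),at('w2',(321,229),.093,True))
```

```text
[0.54678624 0.24181622 0.143     ] [0.54734141 0.24251352 0.093     ]
```

Emit:
drive_tool([
  [[1,0,0.012,0.3,0],[1,0,0.012,0.6,0],[1,0,0.012,0.85,0],[1,0,0.012,1,0],[1,0,0.012,1,0]],
])

```text
time_s: 4.32
tcp_pos: [0.546, 0.2428, 0.1162]
eef_rot: [179.9, -0.1, -95.8]
contact_force: [-0.3, 0.1, 1.3]
gripper_width: 0.0876
gripper_force: 0.0
```

Emit:
drive_tool([
  [[-1,0,0,0,0],[-1,0,0,0,0],[-1,0,0,0,0],[-1,0,0,0,0],[-1,0,0,0,0]],
], squeeze=60)

```text
time_s: 4.95
tcp_pos: [0.5468, 0.2436, 0.1177]
eef_rot: [-180.0, 0.0, -95.7]
contact_force: [0.7, 1.1, 0.8]
gripper_width: 0.0425
gripper_force: 0.0
```

Emit:
drive_tool([
  [[-1,0,0,0,0],[-1,0,0,0,0],[-1,0,0,0,0],[-1,0,0,0,0],[-1,0,0,0,0]],
])

```text
time_s: 5.58
tcp_pos: [0.5468, 0.2436, 0.1176]
eef_rot: [-180.0, 0.0, -95.7]
contact_force: [1.3, 0.2, 0.1]
gripper_width: 0.027
gripper_force: 60.0
```

Emit:
drive_tool([
  [[-1,0,0,-0.2,0],[-1,0,0,-0.4,0],[-1,0,0,-0.6,0],[-1,0,0,-0.8,0],[-1,0,0,-1,0]],
])

```text
time_s: 6.2
tcp_pos: [0.546, 0.2433, 0.2375]
eef_rot: [179.9, -0.0, -95.7]
contact_force: [0.3, 0.4, -2.5]
gripper_width: 0.0272
gripper_force: 60.0
```

Run:
```python
from h import *
a=snap('wrist','w3');b=snap('scene','s3')
cv2.imwrite('pics/c3.png',cv2.hconcat([cv2.resize(x[:,:,::-1],(400,300),interpolation=cv2.INTER_AREA) for x in(a,b)]))
s=r.get_state();print(s['time_s'],s['tcp_pos'],s['eef_rot'],s['gripper_width'],s['gripper_force'],s['contact_force'],s['moment'])
```

```text
6.3 [0.54753529 0.24411031 0.2397303 ] [-1.79847140e+02  1.36824208e-01 -9.56922481e+01] 0.02710359337051247 59.99881982803345 [ 0.02225862  0.232919   -3.03982792] [ 0.04788057  0.03687762 -0.00062603]
```

View pics/c3.png

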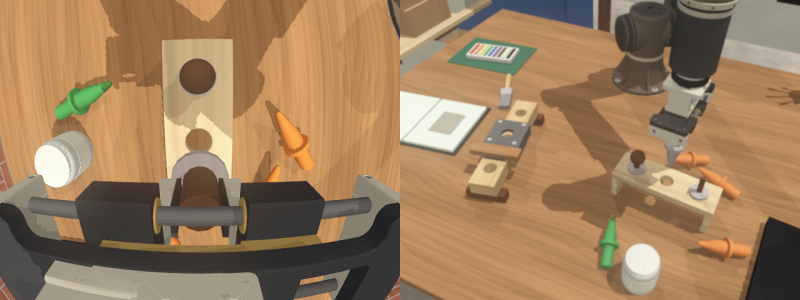

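The drift is lifted with its flange in sight below the pads (far edge near (200,152) in the half-size view), and the middle rack hole is empty. Next I find the drift's offset in the grip and raise it clear of the knob.

Emit:
drive_tool([
  [[-1,0,0,-0.18,0],[-1,0,0,-0.35,0],[-1,0,0,-0.35,0]],
])

```text
time_s: 6.68
tcp_pos: [0.5469, 0.2438, 0.2795]
eef_rot: [-180.0, 0.1, -95.7]
contact_force: [-0.4, -0.7, -2.3]
gripper_width: 0.0272
gripper_force: 60.0
```

Run:
```python
from h import *
im=cv2.imread('pics/w3.png')
f=lambda x,y,w,h,k:cv2.resize(im[y:y+h,x:x+w],None,fx=k,fy=k,interpolation=cv2.INTER_CUBIC)
cv2.imwrite('pics/c4.png',f(255,225,130,150,4))
```

```text
(no output)
```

View pics/c4.png

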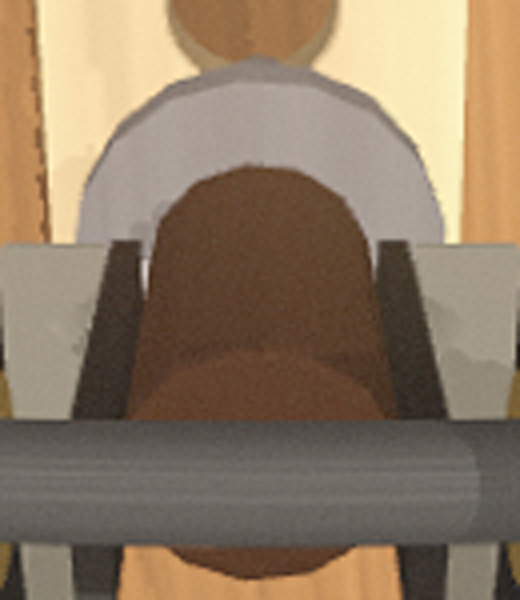

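Run:
```python
from h import *
c,_=ray('w3',(320,240),True)
c2,_=ray('w2',(320,240),True);print('cam',c,c2)
# tcp from camera height: camera offset above tcp from w1 = .1485
z=c[2]-.1485
x=np.array([np.cos(np.radians(-95.7)),np.sin(np.radians(-95.7))])
# TCP xy from camera: offset 79 mm along tool x
for n,py,h,rd in(('flange',245,z+.0054-.030,24),('hbase',266.3,z+.0054-.030,14),('top+',311.7,z+.0254,14),('top-',369.5,z+.0254,-14)):
    p=at('w3',(320.5,py),h,True)[:2]; q=p-x*rd/1000; print(n,q,'along x from cam',(q-c[:2])@x)
cc=np.load('pics/w1.npz');c1,_=ray('w1',(320,240),True)
x1=np.array([np.cos(np.radians(-167.4)),np.sin(np.radians(-167.4))]);print('tcp from cam w1',(np.array([.5587,-.2308])-c1[:2])@x1,'w2',(np.array([.5485,.2425])-c2[:2])@x)
```

```text
cam [0.53855888 0.1642326  0.3859178 ] [0.54037996 0.1633209  0.38599185]
flange [0.54555242 0.24283169] along x from cam -0.07890505784154818
hbase [0.54565113 0.24396102] along x from cam -0.08003860250232611
top+ [0.5457827  0.24303158] along x from cam -0.07912682646757672
top- [0.54563331 0.24197904] along x from cam -0.07806465914536237
tcp from cam w1 -0.07866694815264695 w2 -0.07959408433375396
```

Emit:
drive_tool([
  [[-1,0.33,-0.05,0,0],[-1,0.66,-0.1,0,0],[-1,0.978,-0.142,0,0]],
])

```text
time_s: 7.05
tcp_pos: [0.5511, 0.1238, 0.2772]
eef_rot: [179.8, -0.1, -95.7]
contact_force: [0.1, -0.2, -2.8]
gripper_width: 0.027
gripper_force: 60.0
```

Emit:
drive_tool([
  [[-1,0.33,-0.05,0,0],[-1,0.66,-0.1,0,0],[-1,0.978,-0.142,0,0]],
])

```text
time_s: 7.42
tcp_pos: [0.5564, 0.0054, 0.2773]
eef_rot: [179.8, -0.0, -95.7]
contact_force: [0.4, 0.2, -3.5]
gripper_width: 0.0272
gripper_force: 60.0
```

Emit:
drive_tool([
  [[-1,0.33,-0.05,0,0],[-1,0.66,-0.1,0,0],[-1,0.978,-0.142,0,0]],
])

```text
time_s: 7.8
tcp_pos: [0.5617, -0.113, 0.2772]
eef_rot: [179.8, 0.0, -95.7]
contact_force: [0.2, 0.8, -3.9]
gripper_width: 0.0272
gripper_force: 60.0
```

Emit:
drive_tool([
  [[-1,0.25,-0.04,0,0.028],[-1,0.5,-0.08,0,0.056],[-1,0.75,-0.11,0,0.084],[-1,0.978,-0.142,0,0.112],[-1,0.978,-0.142,0,0.14]],
])

```text
time_s: 8.43
tcp_pos: [0.5669, -0.2317, 0.2766]
eef_rot: [179.8, -0.1, -146.6]
contact_force: [0.7, 0.1, -2.5]
gripper_width: 0.0271
gripper_force: 60.0
```

Emit:
drive_tool([
  [[-1,0,0,0.17,0.03],[-1,0,0,0.34,0.059],[-1,0,0,0.5,0.059],[-1,0,0,0.66,0.059],[-1,0,0,0.66,0.059]],
])

```text
time_s: 9.05
tcp_pos: [0.566, -0.2298, 0.1968]
eef_rot: [179.9, -0.3, -167.4]
contact_force: [0.7, -0.2, -2.2]
gripper_width: 0.0274
gripper_force: 60.0
```

Run:
```python
from h import *
b=snap('scene','s5');a=snap('wrist','w5')
f=lambda im,x,y,w,h,k:cv2.resize(im[y:y+h,x:x+w,::-1],None,fx=k,fy=k,interpolation=cv2.INTER_CUBIC)
cv2.imwrite('pics/c5.png',cv2.hconcat([f(a,220,90,200,300,2),f(b,110,100,130,195,3.0769)[:600,:400]]))
P=[]
for i in range(6):
    s=r.get_state();P.append(s['tcp_pos'])
print(s['time_s'],P[-1],s['eef_rot'],s['contact_force'])
```

```text
9.15 [ 0.56763283 -0.23029674  0.19967577] [ 1.79979654e+02 -7.64940879e-02 -1.67339526e+02] [ 0.65269461 -0.68666134 -2.28837298]
```

View pics/c5.png

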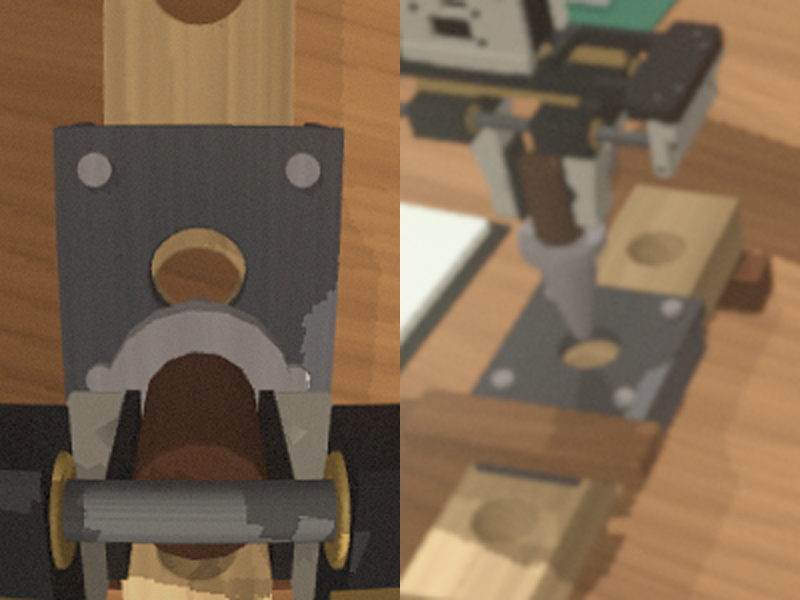

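In these crops the drift hangs upright in the grip. Its tip (scene crop at (585,340)) is just above the bracket hole (590,353). I'll lower it and watch the force.

Emit:
drive_tool([
  [[-1,0,0,0.06,0],[-1,0,0,0.12,0],[-1,0,0,0.18,0],[-1,0,0,0.24,0],[-1,0,0,0.29,0]],
])

```text
time_s: 9.78
tcp_pos: [0.5678, -0.2303, 0.165]
eef_rot: [180.0, -0.0, -167.3]
contact_force: [-0.1, -0.2, -2.4]
gripper_width: 0.0274
gripper_force: 60.0
```

Emit:
drive_tool([
  [[-1,0,0,0.04,0],[-1,0,0,0.08,0],[-1,0,0,0.12,0],[-1,0,0,0.16,0],[-1,0,0,0.18,0]],
])

```text
time_s: 10.4
tcp_pos: [0.5668, -0.2306, 0.1436]
eef_rot: [180.0, -0.1, -167.4]
contact_force: [-4.7, -1.1, 1.6]
gripper_width: 0.0273
gripper_force: 60.0
```

Emit:
drive_tool([
  [[-1,0,0,0.03,0],[-1,0,0,0.06,0],[-1,0,0,0.09,0],[-1,0,0,0.12,0],[-1,0,0,0.12,0]],
])

```text
time_s: 11.02
tcp_pos: [0.5668, -0.2303, 0.1287]
eef_rot: [180.0, -0.1, -167.4]
contact_force: [-4.3, -1.7, -4.4]
gripper_width: 0.0271
gripper_force: 60.0
```

Only the bracket's sliding friction shows. Now the last 14 mm, to the seat.

Emit:
drive_tool([
  [[-1,0,0,0.03,0],[-1,0,0,0.06,0],[-1,0,0,0.085,0],[-1,0,0,0.105,0],[-1,0,0,0.105,0]],
])

```text
time_s: 11.65
tcp_pos: [0.5678, -0.2303, 0.1166]
eef_rot: [180.0, -0.0, -167.3]
contact_force: [-4.0, -0.9, -4.0]
gripper_width: 0.0269
gripper_force: 60.0
```

Emit:
drive_tool([
  [[-1,0,0,0.01,0],[-1,0,0,0.02,0],[-1,0,0,0.025,0],[-1,0,0,0.025,0]],
])

```text
time_s: 12.15
tcp_pos: [0.5685, -0.2303, 0.1146]
eef_rot: [-180.0, 0.1, -167.3]
contact_force: [-4.2, -0.3, 3.4]
gripper_width: 0.0272
gripper_force: 60.0
```

Emit:
drive_tool([
  [[-1,0,0,0.008,0],[-1,0,0,0.012,0],[-1,0,0,0.012,0]],
])

```text
time_s: 12.52
tcp_pos: [0.5694, -0.2301, 0.1145]
eef_rot: [-179.9, 0.2, -167.3]
contact_force: [-4.9, 3.5, 11.5]
gripper_width: 0.0273
gripper_force: 60.0
```

It is seated: z has stalled at 0.1145 with 11 N of support. I'll release and retreat.

Emit:
drive_tool([
  [[1,0,0,-0.01,0],[1,0,0,-0.01,0],[1,0,0,-0.01,0],[1,0,0,-0.01,0],[1,0,0,-0.01,0]],
])

```text
time_s: 13.15
tcp_pos: [0.568, -0.2303, 0.1136]
eef_rot: [180.0, -0.0, -167.3]
contact_force: [0.2, 0.6, -0.2]
gripper_width: 0.0715
gripper_force: 0.0
```

Emit:
drive_tool([
  [[1,0,0,0,0],[1,0,0,0,0],[1,0,0,0,0],[1,0,0,0,0]],
])

```text
time_s: 13.65
tcp_pos: [0.5679, -0.2303, 0.1137]
eef_rot: [-180.0, -0.0, -167.3]
contact_force: [0.3, 1.1, -0.2]
gripper_width: 0.088
gripper_force: 0.0
```

Emit:
drive_tool([
  [[1,0,0,-0.15,0],[1,0,0,-0.4,0],[1,0,0,-0.7,0],[1,0,0,-1,0],[1,0,0,-1,0]],
])

```text
time_s: 14.28
tcp_pos: [0.5695, -0.2307, 0.2372]
eef_rot: [-179.9, 0.3, -167.3]
contact_force: [-0.2, 0.1, 0.4]
gripper_width: 0.0876
gripper_force: 0.0
```

Run:
```python
from h import *
b=snap('scene','s6');a=snap('wrist','w6')
f=lambda im,x,y,w,h,k:cv2.resize(im[y:y+h,x:x+w,::-1],None,fx=k,fy=k,interpolation=cv2.INTER_CUBIC)
cv2.imwrite('pics/c6.png',cv2.hconcat([f(a,220,50,200,300,2),f(b,110,100,130,195,3.0769)[:600,:400]]))
s=r.get_state();print(s['time_s'],s['tcp_pos'],s['contact_force'],s['gripper_width'])
```

```text
14.375 [ 0.5678158  -0.23017024  0.23378654] [ 0.6844846  -0.16478675 -0.62677913] 0.08725417673936503
```

View pics/c6.png

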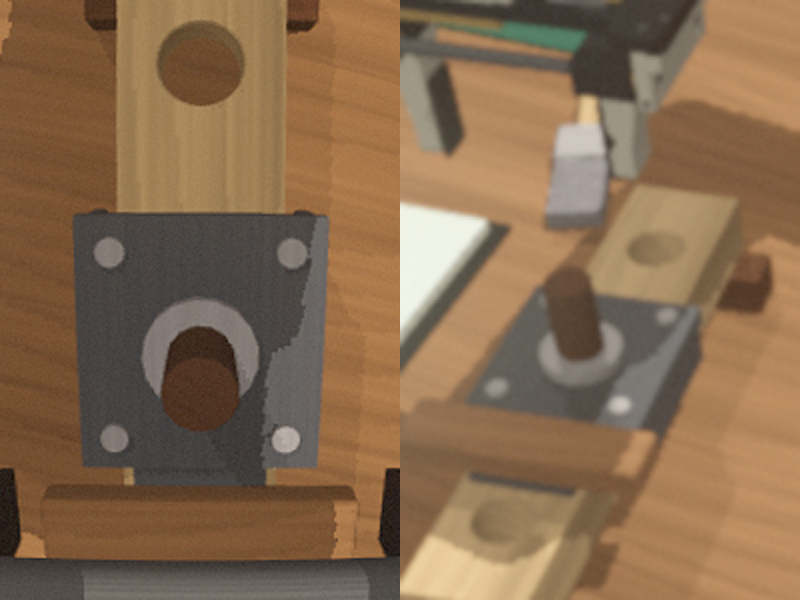

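The drift stands upright with its flange flat on the plate, at wrist crop (200,355), and the fingers are clear of it. The bracket has shifted towards the ledge as wanted. I'm handing in the job.

```bash
python3 -c "
from plant import job
print(job.close_job())"
```

```text
the job is handed in; nothing more can be done
None
```

The drift is seated through the bracket's hole into the mast's hole, released and standing upright with its flange on the plate, and the job was handed in at about 14 s of the 43 s allowed; the hand-in returned no verdict.

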